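Switch on the strip and start the bike light battery charger

ROBOT

A 6-joint arm with a two-finger parallel gripper is mounted at the origin on the work surface. World frame = base frame: x ahead of the robot, y to its left, z up, the work surface at z = 0. Lengths are in mm, angles in rad, forces in N, time in s.
With the tool pointing down it reaches from about 275 to 750 mm from the base axis. Payload 10.2 kg.
Tool frame: the origin (TCP) lies on the centre line of the jaws, within the pads' length; the fingertips stand 17 mm ahead of it and the grasp point (between the pads) lies 2 mm behind it; z points along the fingers, y is the line along which they close (so a half turn about z gives the same grasp; the last joint's range is limited). The gripper opens to 85 mm and grips with 20 to 120 N. Pads are 22 mm wide; open, the fingers measure 114 mm over their backs; the gripper's body (76 mm by 85 mm) begins 54 mm behind the grasp point. The pads swing forward as they close: fully open they stand 13 mm farther back than shut.
Start: joints at [0.947, 0.313, 1.498, -0, 1.331, -0.223], TCP at [204.844, 483.394, 248.294] pointing down, gripper open.
Joint ranges: [-2.94, 2.94], [-0.97, 2.17], [0.19, 2.56], [-1.23, 4.37], [0.02, 3.11], [-2.88, 2.88]. Speed limits (rad/s): [2.39, 2.39, 3.01, 3.14, 3.14, 3.14].

INTERFACE

Orientations are given as a unit quaternion [w, x, y, z].
In Python, from rig import ctrl gives the robot as it stands. The module is installed in compiled form; this text tells all that it offers.
- The arm moves only by the shell command python3 -m jog 'ROWS' [FORCE]. ROWS is JSON, a list of rows, each an object with "delta_pos": the shift along the world's x, y, z in mm, a list of three; "angular": the turn, a rotation vector about the world's x, y, z in rad, a list of three; "fingers": the opening, from 0 (shut) to 1 (fully open). In form: [{"delta_pos": [tx, ty, tz], "angular": [rx, ry, rz], "fingers": fingers}, ...]. A call has 1 to 10 rows; each row is the pose to reach, as a shift and turn from the pose commanded when the call began; what a row does not reach only later rows make up. A row lasts 1/8 s, in which the tool goes at most 62.5 mm and 10.7 degrees, less where a joint would pass 70% of its speed; a pose out of reach is approached as far as the arm can. A call with a gripper value outside its range is refused whole. The fingers move at their own pace and stop on an object; FORCE is the grip in N (left out, the last holds). Time passes only in rows, so rows that repeat a pose let the fingers close. It gives the time, the measured TCP pose, the force, the opening and the grip force at its end, in the units of the state.
- ctrl.sense(): the state, without advancing time (a new reading comes with each control period).
- ctrl.capture(name): name is "side" or "top" or "wrist"; returns a dict with "pixels" (384x512x3 uint8, blue, green, red), "fx", "fy", "cx", "cy" (pixels), "R" (3x3) and "t" (3): a world point X has camera coordinates R X + t. Camera axes: x right, y down, z forward; pixel columns grow to the right and rows downward; lengths in mm; the calibration is good to about 2 mm. A picture is of the moment at which its call begins. There is no depth.
- ctrl.finish_job(): hands the job in; it is judged then, once.
The state is a dict: "time_s": time; "joints": joint angles; "dq": joint speeds; "tau": joint torques, N m; "eef_pos": TCP position; "ee_rot": TCP orientation; "force": force on the tool from outside, world axes, zero at the start; "wrist_torque": the same for the moment, N m; "grip_width": opening from 0.0 (shut) to 1.0 (fully open); "grip_force": force on a finger pad.
Only numpy, scipy, OpenCV 4.12 (cv2) and the standard library are available. Lean on these libraries where they do the work, as an engineer would, in place of code of your own. Each camera call takes 0.05 s, during which the arm holds its last target. There are 200 camera calls.

TASK

Get the bike light batteries charging, pressing with the closed fingertips: press the red master rocker of the power strip on, then press on the rocker of the outlet that the black battery charger is plugged into (it shares a white panel with that outlet), then press the green start button on the charger all the way in and let it come out again. Keep that order, leave the other two outlets off and the charger plugged in, and leave the tools and the dish on the tray where they are.

Things in the scene. Friction and masses are not known exactly. Their poses are not given: they have to be found in the camera images.
- strip: Grey metal power strip, 64 mm (its x) by 400 mm (its y) by 45 mm high, screwed flat to the tray. Origin under its centre at tray level, z up. At its +y end is the red master rocker; then, towards -y, three white panels, each with one outlet and that outlet's own black rocker, which lies 52 mm from the outlet on its +y side. Rockers and outlets lie on the strip's centre line.
- master (a joint): Red master rocker, the main switch of the whole strip: 0 = off, 0.36 rad = on. Stiff: it stays where it is left. About 2.5 N at the press point turns it. It counts as on above 0.22.
- master_press (a point): Press point on the raised ON leaf (white dash) of the red rocker, 11 mm from the pivot on the strip's +x side. Each rocker is a shallow V, 28 mm along the strip's x, 20 mm along its y, pivot 49.5 mm above the tray. Off: this point is 53 mm up, the leaf's end 54 mm. Pressed straight down the leaf swings level at 49.5 mm, 4.5 mm above the strip's top. A fingertip may overhang the +x end.
- switch_1 (a joint): Black rocker of outlet 1 (nearest to the master (highest y)): 0 = off, 0.36 rad = on; same size, stiffness and force as the master.
- switch_1_press (a point): Press point of the black rocker of outlet 1, on its ON leaf, placed as on the master.
- outlet_1 (a point): Centre of outlet 1's face on the strip's top, 45 mm above the tray.
- switch_2 (a joint): Black rocker of outlet 2 (the middle one): 0 = off, 0.36 rad = on; same size, stiffness and force as the master.
- switch_2_press (a point): Press point of the black rocker of outlet 2, on its ON leaf, placed as on the master.
- outlet_2 (a point): Centre of outlet 2's face on the strip's top, 45 mm above the tray.
- switch_3 (a joint): Black rocker of outlet 3 (farthest from the master (lowest y)): 0 = off, 0.36 rad = on; same size, stiffness and force as the master.
- switch_3_press (a point): Press point of the black rocker of outlet 3, on its ON leaf, placed as on the master.
- outlet_3 (a point): Centre of outlet 3's face on the strip's top, 45 mm above the tray.
- charger_plug (a point): The battery charger: black box with two blue-and-copper cells lying in its open bay and one round green button. 90 mm (strip's x) by 46 mm (strip's y) by 32 mm high; it lies flat on the strip, plugged into one of the three outlets. This point is the centre of its underside, right over that outlet's centre; axes parallel to the strip's.
- charger (a joint): How far the charger is pulled up out of its outlet: 0 = fully plugged in. Friction of the plug holds it with 15 N.
- start (a joint): Green start button of the charger: 0 = out, 0.004 m = fully pressed. It springs back; 1 N starts it, 4 N bottoms it.
- start_top (a point): Centre of the top of the green start button, 18 mm across, on the charger's -x end (27 mm from the charger's centre), 83 mm above the tray when out, 6 mm proud of the charger's top. Moves down with the button.
- adapter: White adapter cube, 46 x 44 x 28 mm, plugged into another outlet (fixed). Not used. Origin at the centre of its underside, on the strip's top.
- cap: Yellow safety cap, 38 mm across and 8 mm high, on the remaining outlet (fixed). Not used. Origin at the centre of its underside.
- lube: Bystander: press button lube applicator, closed; upright bottle 38 mm across and 110 mm high, white and green with black head, orange button and a short spout. Loose, behind (+x of) the strip. Origin at the centre of its base.
- hexset: Bystander: blue folding hex key set, 95 x 32 x 23 mm, lying loose on the robot's side (-x) of the strip. Origin under its centre.
- bb_tool: Bystander: steel bottom bracket tool, a splined socket 45 mm across and 36 mm high, loose on the robot's side (-x) of the strip. Origin under its centre.
- dish: Bystander: white ceramic dish of bolts, 94 mm across and 26 mm high, loose behind (+x of) the strip. Origin under its centre.

How it is judged:
By the outcome, as a careful person would: the job done as asked, in the order asked, and still so for the second after the job is handed in, with the robot touching nothing.
It also fails if it takes over 38 s, if anything falls off the work surface, if the arm or the gripper's body presses on something with over 40 N, if the wrist force passes 120 N, or if a joint passes its speed limit or range.

## Working session

There is one attempt and no reset: what is moved stays moved. The work goes in short steps, Python scripts to look and compute and a shell command to move; the robot and the scene stay as the last step left them, time stands still between calls to the robot, and variables do not carry over. Pictures are saved under pics/ and viewed, at most 10 in all, crops included, and the job is handed in when it is done.

```bash
mkdir -p pics; cat > h.py <<'E'
import numpy as np, cv2, pickle
from rig import ctrl
def cap(n,tag):
    d=ctrl.capture(n); cv2.imwrite(f'pics/{tag}.png',d['pixels']); pickle.dump(d,open(f'{tag}.pkl','wb')); return d
def ray(d,u,v,z):
    R=np.array(d['R']);t=np.array(d['t']); c=-R.T@t
    r=R.T@np.array([(u-d['cx'])/d['fx'],(v-d['cy'])/d['fy'],1.]); return c+r*(z-c[2])/r[2]
def proj(d,X):
    p=np.array(d['R'])@np.array(X)+np.array(d['t']); return d['fx']*p[0]/p[2]+d['cx'],d['fy']*p[1]/p[2]+d['cy']
E
python3 - <<'E'
from h import *
for n in('top','side'):
    d=cap(n,n+'0'); print(n,d['fx'],-np.array(d['R']).T@d['t'])
print(ctrl.sense())
E
```

```text
top 424.69542957645496 [389.7348672   40.98691147 928.26887733]
side 377.22682030123303 [ 405.39219187 -536.48101768  538.03302885]
{'time_s': 0.1, 'joints': array([ 9.46629454e-01,  3.13409663e-01,  1.49836926e+00, -8.13073175e-06,
        1.33098272e+00, -2.23405967e-01]), 'dq': array([-0.00043632,  0.00044428,  0.00014932,  0.00065957,  0.00081473,
       -0.00122408]), 'tau': array([ 2.63078451e-03, -4.12899005e+01, -2.60143393e+01, -1.95259381e-04,
        2.99880725e-03,  3.95022630e-05]), 'eef_pos': array([204.70299566, 483.22051159, 247.78122774]), 'ee_rot': array([-2.36754848e-04,  1.99041203e-01,  9.79990948e-01, -5.34415526e-04]), 'force': array([ 0.54676767, -0.19345723, -0.71132214]), 'wrist_torque': array([ 0.00371428, -0.04380016,  0.0057071 ]), 'grip_force': 0.0, 'grip_width': 1.0006701075976168}
```

View pics/top0.png

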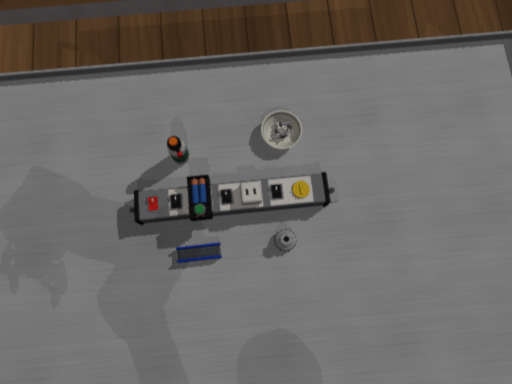

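View pics/side0.png

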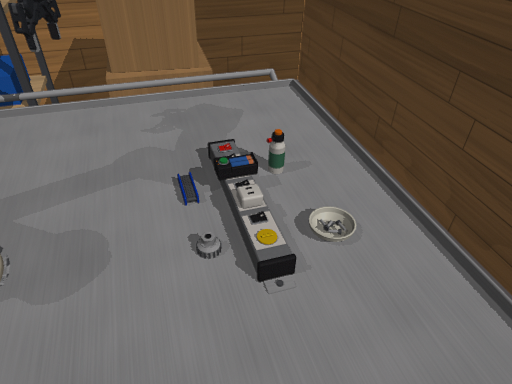

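The top view shows the red master at (153,203), rocker 1 at (176,201), charger with green button at (200,210), then rocker 2, adapter, rocker 3 and yellow cap (301,189). The charger is in outlet 1, so switch_1 is needed. Next I'll measure with colour masks and both views.

```bash
python3 - <<'E'
from h import *
T=pickle.load(open('top0.pkl','rb'));S=pickle.load(open('side0.pkl','rb'))
def blobs(d,lo,hi,box):
    h=cv2.cvtColor(d['pixels'],cv2.COLOR_BGR2HSV); m=cv2.inRange(h,lo,hi)
    k=np.zeros_like(m);x0,y0,x1,y1=box;k[y0:y1,x0:x1]=255;m&=k
    n,l,s,c=cv2.connectedComponentsWithStats(m); i=1+np.argmax(s[1:,4]); return c[i],s[i]
P=lambda d:np.array(d['fx']*0)
def tri(a,b):
    def Pm(d): return np.array([[d['fx'],0,d['cx']],[0,d['fy'],d['cy']],[0,0,1]])@np.c_[np.array(d['R']),np.array(d['t'])]
    X=cv2.triangulatePoints(Pm(T),Pm(S),np.array(a,float).reshape(2,1),np.array(b,float).reshape(2,1)).ravel();return X[:3]/X[3]
R={}
for n,lo,hi,bt,bs in[('red',(0,150,80),(8,255,255),(140,190,165,215),(205,135,240,160)),('green',(45,90,40),(85,255,255),(190,195,212,220),(212,150,236,170)),('cap',(18,130,80),(35,255,255),(285,175,315,205),(250,220,285,250))]:
    a,sa=blobs(T,lo,hi,bt);b,sb=blobs(S,lo,hi,bs);X=tri(a,b);print(n,a.round(1),sa,b.round(1),sb,X.round(1)); R[n]=a
# black rockers in top
b1=cv2.cvtColor(T['pixels'],cv2.COLOR_BGR2GRAY)
for n,bx in[('r1',(168,190,185,211)),('r2',(219,186,236,207)),('r3',(269,181,286,201))]:
    a,s=blobs(T,(0,0,0),(179,255,60),bx);print(n,a.round(1),s);R[n]=a
z0=0
for n,z in[('red',51.5),('r1',51.5),('green',83),('r2',51.5),('r3',51.5),('cap',53)]:
    print(n,[ray(T,*R[n],z+o).round(1)[:2] for o in(0,15)])
for t,d,bx in[('top',T,(110,130,350,270)),('side',S,(170,110,340,300))]:
    x0,y0,x1,y1=bx;cv2.imwrite(f'pics/c_{t}.png',cv2.resize(d['pixels'][y0:y1,x0:x1],None,fx=3.2,fy=3.2,interpolation=cv2.INTER_CUBIC))
E
```

```text
red [152.7 203.4] [148 197  10  14 116] [224.8 147. ] [219 143  13   8  57] [574.5 230.1  51.4]
green [198.9 208.3] [195 204   9  10  65] [223.2 159.8] [219 157   9   7  48] [548.6 130.6  83.2]
cap [300.3 188.9] [292 181  18  17 227] [266.6 236.1] [257 229  20  16 251] [577.2 -82.6  49.5]
r1 [175.7 201.3] [170 194  12  15 142]
r2 [226.1 196.2] [221 190  11  13 125]
r3 [276.  191.3] [271 185  11  14 124]
red [array([574.6, 230. ]), array([571.5, 226.8])]
r1 [array([574.5, 181.6]), array([571.4, 179.2])]
green [array([549.2, 130.6]), array([546.4, 129. ])]
r2 [array([575.7,  75.1]), array([572.5,  74.5])]
r3 [array([576.6, -30.7]), array([573.4, -29.4])]
cap [array([576.7, -82.1]), array([573.5, -80. ])]
```

View pics/c_top.png

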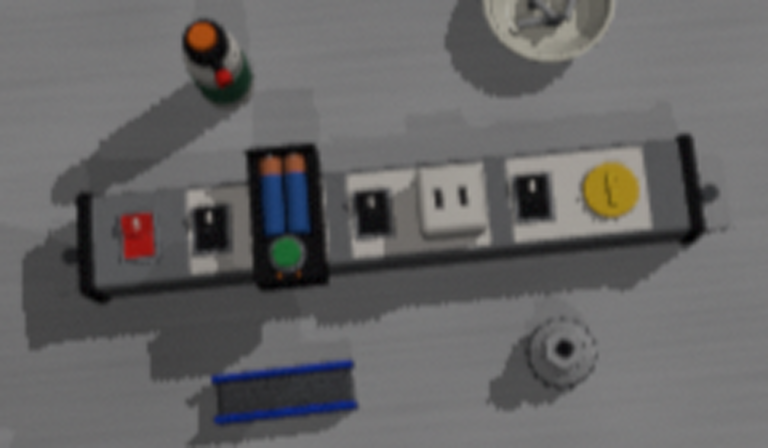

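Heights check out: red 51.4, green 83.2, cap 49.5 (so tray z≈0). The spacing is right and strip yaw is about 0. The white dash is on the +x side. The master press point is about (586,230), with the tool turned +0.4 rad to line up.

```bash
python3 -m jog '[{"delta_pos":[50,-33,0],"angular":[0,0,0.15],"fingers":0},{"delta_pos":[100,-66,0],"angular":[0,0,0.3],"fingers":0},{"delta_pos":[150,-99,-20],"angular":[0,0,0.4],"fingers":0},{"delta_pos":[200,-132,-40],"angular":[0,0,0.4],"fingers":0},{"delta_pos":[250,-165,-60],"angular":[0,0,0.4],"fingers":0},{"delta_pos":[300,-198,-80],"angular":[0,0,0.4],"fingers":0},{"delta_pos":[345,-228,-110],"angular":[0,0,0.4],"fingers":0},{"delta_pos":[384,-253,-138],"angular":[0,0,0.4],"fingers":0},{"delta_pos":[384,-253,-138],"angular":[0,0,0.4],"fingers":0},{"delta_pos":[384,-253,-138],"angular":[0,0,0.4],"fingers":0}]'
python3 - <<'E'
from h import *
s=ctrl.sense();print(s['eef_pos'],s['ee_rot'],s['grip_width'],s['time_s'],s['force'])
d=cap('wrist','w1');print(proj(d,[585.6,230,53]),proj(d,[s['eef_pos'][0],s['eef_pos'][1],s['eef_pos'][2]-17]))
E
```

```text
time_s: 1.35
eef_pos: [588.5, 230.8, 110.4]
ee_rot: [-0.0, 0.0, 1.0, 0.0]
force: [-0.6, 0.0, -0.6]
grip_width: 0.003
grip_force: 0.0
[588.45532611 230.80833903 110.44446501] [-1.59945512e-04  3.28487194e-04  9.99999930e-01  8.02942619e-05] 0.002838228599740145 1.35 [-0.60225452  0.00741317 -0.60647914]
(np.float64(250.84114323687646), np.float64(211.8789030152946)) (np.float64(252.15379585063903), np.float64(246.95163967250056))
```

View pics/w1.png

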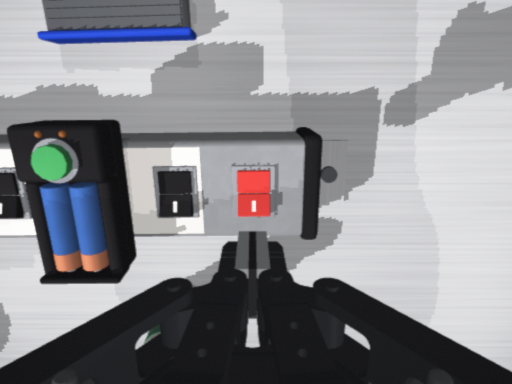

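The wrist view shows the red rocker at (253,193) with its dash at (253,206). The predicted press point is (251,212), so the fingertips are on line. I'll press down in stages.

```bash
python3 -m jog '[{"delta_pos":[0,-0.5,-36],"angular":[0,0,0],"fingers":0},{"delta_pos":[0,-0.5,-40],"angular":[0,0,0],"fingers":0},{"delta_pos":[0,-0.5,-44],"angular":[0,0,0],"fingers":0},{"delta_pos":[0,-0.5,-44],"angular":[0,0,0],"fingers":0}]'
python3 - <<'E'
from h import *
d=pickle.load(open('w1.pkl','rb'));
print(ray(d,52,162,83),ray(d,253,193,49.5),ray(d,176,193,49.5))
E
```

```text
time_s: 1.9
eef_pos: [589.0, 230.3, 67.4]
ee_rot: [0.001, 0.0, 1.0, 0.0]
force: [1.1, 0.6, 1.4]
grip_width: 0.002
grip_force: 0.1
[547.98103542 133.40569627  83.        ] [574.62279231 231.32943852  49.5       ] [574.57494768 184.28335618  49.5       ]
```

```bash
python3 -m jog '[{"delta_pos":[0,0,-2],"angular":[0,0,0],"fingers":0},{"delta_pos":[0,0,-2],"angular":[0,0,0],"fingers":0}]'
```

```text
time_s: 2.15
eef_pos: [589.2, 230.3, 66.4]
ee_rot: [0.001, 0.0, 1.0, 0.0]
force: [-4.9, 0.3, 11.3]
grip_width: -0.004
grip_force: 6.0
```

The force rose to 11 N with the tip at 49.4 mm, which is the level stop. Lift and check.

```bash
python3 -m jog '[{"delta_pos":[0,0,30],"angular":[0,0,0],"fingers":0},{"delta_pos":[0,-48,45],"angular":[0,0,0],"fingers":0},{"delta_pos":[0,-48,45],"angular":[0,0,0],"fingers":0},{"delta_pos":[0,-48,45],"angular":[0,0,0],"fingers":0}]'
python3 - <<'E'
from h import *
d=cap('wrist','w2');s=ctrl.sense();print(s['eef_pos'])
h=cv2.cvtColor(d['pixels'],cv2.COLOR_BGR2HSV)
m=cv2.inRange(h,(45,90,40),(85,255,255));m[300:]=0
n,l,st,c=cv2.connectedComponentsWithStats(m);i=1+np.argmax(st[1:,4]);print(c[i],st[i],ray(d,*c[i],83))
E
```

```text
time_s: 2.65
eef_pos: [588.9, 182.1, 109.4]
ee_rot: [0.0, 0.001, 1.0, 0.0]
force: [0.9, -0.2, 0.0]
grip_width: -0.003
grip_force: 0.0
[588.67151912 182.37312638 109.0460001 ]
[148.60741445 161.4230038 ] [ 130  144   38   36 1052] [547.89827013 132.0866651   83.        ]
```

View pics/w2.png

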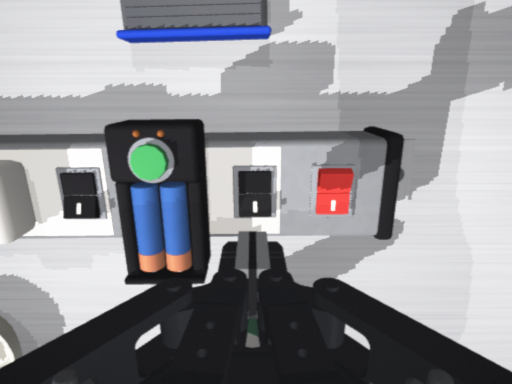

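The master's -x leaf now stands up, at (335,180), so it is on. Rocker 1 is at (255,194), in line with the fingers. I'll check the finger-to-charger clearance at charger-top height.

```bash
python3 - <<'E'
from h import *
d=pickle.load(open('w2.pkl','rb'))
for z in(92,100,110,120,130,145):print(z,[np.round(proj(d,[588.7,182.4+s,z])) for s in(-28,28,-15,15)])
E
```

```text
92 [array([196., 246.]), array([310., 246.]), array([222., 246.]), array([283., 246.])]
100 [array([193., 254.]), array([313., 254.]), array([221., 254.]), array([285., 254.])]
110 [array([189., 265.]), array([317., 265.]), array([219., 265.]), array([287., 265.])]
120 [array([185., 278.]), array([321., 278.]), array([216., 278.]), array([290., 278.])]
130 [array([179., 293.]), array([327., 293.]), array([214., 293.]), array([293., 293.])]
145 [array([170., 320.]), array([337., 320.]), array([208., 320.]), array([298., 320.])]
```

The knuckles would pass within a few mm of the charger, so I'll turn the tool a quarter turn. That puts the narrow 22 mm side towards the charger.

```bash
python3 -c "
from h import *
print(ctrl.sense()['joints'])"
python3 -m jog '[{"delta_pos":[0,0,5],"angular":[0,0,0.18],"fingers":0},{"delta_pos":[0,0,5],"angular":[0,0,0.36],"fingers":0},{"delta_pos":[0,0,5],"angular":[0,0,0.54],"fingers":0},{"delta_pos":[0,0,5],"angular":[0,0,0.72],"fingers":0},{"delta_pos":[0,0,5],"angular":[0,0,0.9],"fingers":0},{"delta_pos":[0,0,5],"angular":[0,0,1.08],"fingers":0},{"delta_pos":[0,0,5],"angular":[0,0,1.26],"fingers":0},{"delta_pos":[2,0.6,5],"angular":[0,0,1.44],"fingers":0},{"delta_pos":[2,0.6,0],"angular":[0,0,1.5708],"fingers":0},{"delta_pos":[2,0.6,0],"angular":[0,0,1.5708],"fingers":0}]'
python3 -c "
from h import *
s=ctrl.sense();print(s['joints'],s['eef_pos'])"
```

```text
[ 1.10526244e-01  6.41956584e-01  1.37141904e+00  1.34911485e-04
  1.12863712e+00 -1.45981564e+00]
time_s: 3.95
eef_pos: [581.9, 216.7, 105.8]
ee_rot: [-0.012, -0.688, 0.725, -0.02]
force: [0.4, 0.4, -0.0]
grip_width: -0.0
grip_force: 0.0
[ 0.186704    0.65874136  1.35175889 -0.05277311  1.13040039 -2.87958377] [581.92718447 216.71359903 105.84294181]
```

Joint 6 reached its limit. I'll turn the other way instead, which is equivalent by half a turn.

```bash
python3 -m jog '[{"delta_pos":[0,0,20],"angular":[0,0,-0.18],"fingers":0},{"delta_pos":[0,0,20],"angular":[0,0,-0.36],"fingers":0},{"delta_pos":[0,0,20],"angular":[0,0,-0.54],"fingers":0},{"delta_pos":[0,0,20],"angular":[0,0,-0.72],"fingers":0},{"delta_pos":[0,0,20],"angular":[0,0,-0.9],"fingers":0},{"delta_pos":[0,0,20],"angular":[0,0,-1.08],"fingers":0},{"delta_pos":[0,0,20],"angular":[0,0,-1.26],"fingers":0},{"delta_pos":[0,0,20],"angular":[0,0,-1.44],"fingers":0},{"delta_pos":[0,0,20],"angular":[0,0,-1.57],"fingers":0},{"delta_pos":[0,0,20],"angular":[0,0,-1.57],"fingers":0}]'
python3 -c "
from h import *
s=ctrl.sense();print(s['joints'],s['eef_pos'],s['ee_rot'])
from scipy.spatial.transform import Rotation as R
q=s['ee_rot'];print(R.from_quat([*q[1:],q[0]]).as_matrix().round(3))"
```

```text
time_s: 5.2
eef_pos: [583.2, 214.1, 126.8]
ee_rot: [-0.023, 0.028, 0.999, -0.006]
force: [0.0, -0.3, 1.0]
grip_width: -0.002
grip_force: 0.0
[ 0.16499787  0.65570163  1.29706051 -0.00402832  1.23682604 -1.34899228] [583.24388251 214.09877418 126.80148983] [-0.02318547  0.02768561  0.99932686 -0.00646317]
[[-0.997  0.055 -0.047]
 [ 0.056  0.998 -0.012]
 [ 0.046 -0.014 -0.999]]
```

```bash
python3 -c "
from h import *
from scipy.spatial.transform import Rotation as R
s=ctrl.sense();q=s['ee_rot'];A=R.from_quat([*q[1:],q[0]])
G=R.from_matrix(np.array([[0,1,0],[1,0,0],[0,0,-1.]]))
print((G*A.inv()).as_rotvec().round(4), np.array([591,183,115])-s['eef_pos'])"
```

```text
[-0.0261 -0.0462 -1.5151] [  7.75611749 -31.09877418 -11.80148983]
```

```bash
python3 -m jog '[{"delta_pos":[7.8,-31,5],"angular":[-0.0261,-0.0462,-1.515],"fingers":0},{"delta_pos":[7.8,-31,5],"angular":[-0.0261,-0.0462,-1.515],"fingers":0},{"delta_pos":[7.8,-31,5],"angular":[-0.0261,-0.0462,-1.515],"fingers":0},{"delta_pos":[7.8,-31,5],"angular":[-0.0261,-0.0462,-1.515],"fingers":0},{"delta_pos":[7.8,-31,5],"angular":[-0.0261,-0.0462,-1.515],"fingers":0},{"delta_pos":[7.8,-31,5],"angular":[-0.0261,-0.0462,-1.515],"fingers":0},{"delta_pos":[7.8,-31,5],"angular":[-0.0261,-0.0462,-1.515],"fingers":0},{"delta_pos":[7.8,-31,5],"angular":[-0.0261,-0.0462,-1.515],"fingers":0},{"delta_pos":[7.8,-31,-12],"angular":[-0.0261,-0.0462,-1.515],"fingers":0},{"delta_pos":[7.8,-31,-12],"angular":[-0.0261,-0.0462,-1.515],"fingers":0}]'
python3 - <<'E'
from h import *
d=cap('wrist','w3');s=ctrl.sense();e=s['eef_pos'];print(e,s['ee_rot'],s['joints'][5]);print(proj(d,[585.6,183,53]),proj(d,[574.6,183,49.5]),proj(d,e-[0,0,17]))
E
```

```text
time_s: 6.45
eef_pos: [590.0, 183.1, 112.8]
ee_rot: [-0.001, 0.706, 0.708, -0.002]
force: [0.0, 0.6, 0.0]
grip_width: 0.001
grip_force: 0.0
[590.4839451  183.14005737 113.78640631] [-6.91947009e-04  7.06007723e-01  7.08203075e-01 -1.01021669e-03] 0.10855094442969625
(np.float64(244.3285696196245), np.float64(215.81781938629751)) (np.float64(227.05736599062976), np.float64(213.67149461295813)) (np.float64(251.8960864047689), np.float64(248.98425727821046))
```

View pics/w3.png

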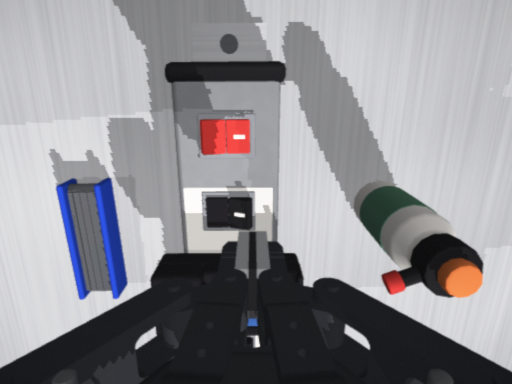

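Rocker 1 appears at (228,212), against a prediction of (227,214). The bottle is well clear at +x. Pressing.

```bash
python3 -m jog '[{"delta_pos":[0.5,0,-30],"angular":[0,0,0],"fingers":0},{"delta_pos":[0.5,0,-41],"angular":[0,0,0],"fingers":0},{"delta_pos":[0.5,0,-45],"angular":[0,0,0],"fingers":0},{"delta_pos":[0.5,0,-48],"angular":[0,0,0],"fingers":0},{"delta_pos":[0.5,0,-50],"angular":[0,0,0],"fingers":0},{"delta_pos":[0.5,0,-50],"angular":[0,0,0],"fingers":0}]'
```

```text
time_s: 7.25
eef_pos: [591.9, 183.2, 66.4]
ee_rot: [0.001, 0.707, 0.707, 0.0]
force: [-4.7, -1.6, 8.4]
grip_width: -0.004
grip_force: 4.3
```

```bash
python3 -m jog '[{"delta_pos":[0,0,30],"angular":[0,0,0],"fingers":0},{"delta_pos":[0,0,55],"angular":[0,0,0],"fingers":0},{"delta_pos":[-43.2,-51.5,60],"angular":[0,0,0],"fingers":0},{"delta_pos":[-43.2,-51.5,60],"angular":[0,0,0],"fingers":0},{"delta_pos":[-43.2,-51.5,60],"angular":[0,0,0],"fingers":0}]'
python3 - <<'E'
from h import *
d=cap('wrist','w4');s=ctrl.sense();e=s['eef_pos'];print(e,s['force']);print(proj(d,[548.3,131.5,83]),proj(d,[574.6,183,49.5]),proj(d,e-[0,0,17]))
S=cap('side','s4')
a=cv2.resize(d['pixels'][60:330,100:400],(600,540)); b=cv2.resize(S['pixels'][110:245,180:230+75],None,fx=4,fy=4)[:540]
cv2.imwrite('pics/w4c.png',a);cv2.imwrite('pics/s4c.png',b)
E
```

```text
time_s: 7.88
eef_pos: [548.9, 131.8, 125.6]
ee_rot: [0.001, 0.707, 0.707, 0.001]
force: [1.1, -0.0, 0.2]
grip_width: 0.001
grip_force: 0.0
[549.14382689 132.10886469 125.39815325] [0.56758831 0.56729481 0.42117843]
(np.float64(249.7712524344391), np.float64(227.4231015523969)) (np.float64(291.9420382345026), np.float64(129.25347739630251)) (np.float64(251.21995695458506), np.float64(247.2764911539586))
```

View pics/w4c.png

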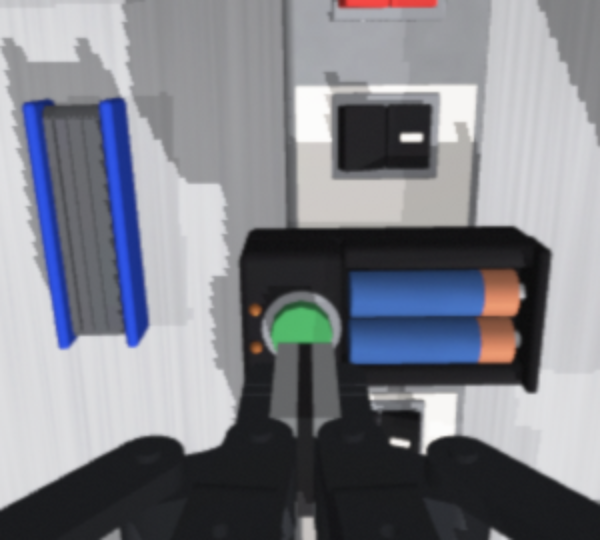

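View pics/s4c.png

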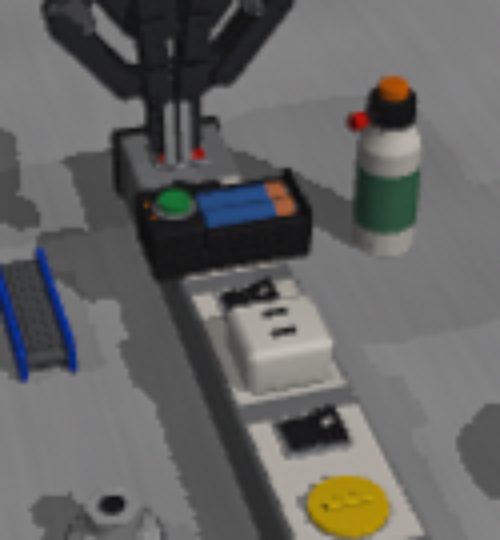

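The fingertips are over the green button: button centre at crop (302,325), tips in the same column. Now press through the full stroke, then release.

```bash
python3 -m jog '[{"delta_pos":[0,0,-20],"angular":[0,0,0],"fingers":0},{"delta_pos":[0,0,-25],"angular":[0,0,0],"fingers":0},{"delta_pos":[0,0,-28],"angular":[0,0,0],"fingers":0},{"delta_pos":[0,0,-30],"angular":[0,0,0],"fingers":0},{"delta_pos":[0,0,-30.5],"angular":[0,0,0],"fingers":0},{"delta_pos":[0,0,-30.5],"angular":[0,0,0],"fingers":0}]'
```

```text
time_s: 8.72
eef_pos: [548.5, 132.2, 95.9]
ee_rot: [0.0, 0.707, 0.707, 0.0]
force: [-5.2, 1.8, 10.8]
grip_width: 0.001
grip_force: 5.2
```

Tip at 78.9 mm and 10.8 N, so the button is bottomed. Release, back off and check everything.

```bash
python3 -m jog '[{"delta_pos":[0,0,10],"angular":[0,0,0],"fingers":0},{"delta_pos":[0,0,60],"angular":[0,0,0],"fingers":0},{"delta_pos":[0,0,110],"angular":[0,0,0],"fingers":0},{"delta_pos":[-60,0,130],"angular":[0,0,0],"fingers":0},{"delta_pos":[-120,0,130],"angular":[0,0,0],"fingers":0},{"delta_pos":[-180,0,130],"angular":[0,0,0],"fingers":0},{"delta_pos":[-220,0,130],"angular":[0,0,0],"fingers":0},{"delta_pos":[-220,0,130],"angular":[0,0,0],"fingers":0},{"delta_pos":[-220,0,130],"angular":[0,0,0],"fingers":0}]'
python3 - <<'E'
from h import *
T0=pickle.load(open('top0.pkl','rb'));S0=pickle.load(open('side0.pkl','rb'))
T=cap('top','t5');S=cap('side','s5');print(ctrl.sense()['force'])
r=lambda a,f:cv2.resize(a,None,fx=f,fy=f,interpolation=cv2.INTER_CUBIC)
c=lambda d:r(d['pixels'][180:222,130:330],4)
e=lambda d:r(d['pixels'][135:230,195:290],4)[:260*1+0]
cv2.imwrite('pics/f.png',np.vstack([c(T0),c(T),np.hstack([r(S0['pixels'][135:195,200:300],4),r(S['pixels'][135:195,200:300],4)])]))
E
```

```text
time_s: 9.85
eef_pos: [329.2, 131.6, 225.0]
ee_rot: [0.001, 0.707, 0.707, 0.0]
force: [0.2, 0.2, 0.1]
grip_width: 0.0
grip_force: 0.0
[ 0.31817751 -1.00587907 -0.63177264]
```

View pics/f.png

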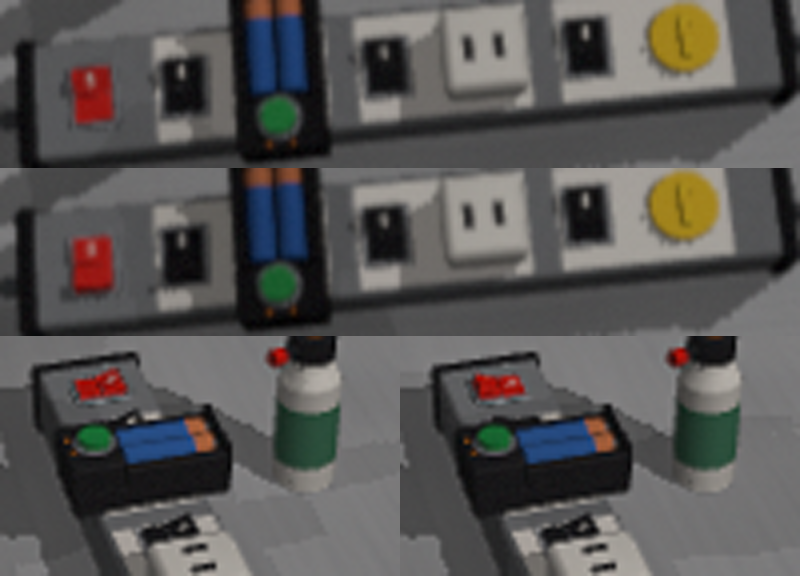

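Before and after, the master is tilted to on and rocker 1's raised leaf, at (130,418) before, has gone down. Rockers 2 and 3, the charger and the bottle are unchanged, and the button is out again.

```bash
python3 -c "
from rig import ctrl
print(ctrl.finish_job())"
```

```text
the job is handed in; nothing more can be done
None
```

The job is handed in at about 10 s robot time: I pressed the master on, then the charger's rocker (outlet 1), then the start button fully in and released it; the last pictures show outlets 2 and 3 off and the charger still in place, but I did not re-check the hex set, bottom bracket tool or dish.

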